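# Kit a turned shaft into the lower tier of the inspection case

### The job

Swing the hinged divider flap of the kit case up until it stands about upright, and gently lay the stepped shaft (thick middle, thin ends) from the inspection stand into the empty pair of V saddles in the lower tier, so that it rests level on both thin ends. Then fold the flap fully shut over it. Leave the plain rod, the shaft already in the case and everything else on the bench where they are.

Things in the scene. Friction and masses are not known exactly. Their poses are not given: they have to be found in the camera images.
- case: Open aluminium case fixed to the bench, 200 (x) by 170 (y) by 70 mm high, walls and floor 5 mm. Origin: centre of its underside; x parallel to the hinge; +y points to the hinge wall (left as the robot sees it). In it two lanes of black V saddles along x, at y = -39 and +19 mm: per lane two 90-degree Vs, 12 mm thick, at x = -50 and +50 mm, apex 28 mm and tips 45 mm above the bench.
- flap (a joint): Divider flap over the case, rad: 0 = shut (level), 1.57 = upright, 2.2 = stop, leaning out beyond the hinge wall. Friction hinge: it stays where it is left; 2 to 4 N at the bar moves it. May start slightly ajar. A 200 by 170 by 4 mm aluminium plate, rubber mat and rims on top (rims 10 mm above its middle plane), middle plane 74 mm above the bench when shut.
- hinge (a point): Middle of the hinge line: case frame x 0, y +85 mm, 74 mm above the bench. The hinge line runs along the case's x axis.
- bar (a point): Middle of the flap's black round pull bar: 12 mm diameter, along the case's x, 212 mm from the hinge line in the flap's middle plane, so 42 mm outside the case's -y wall and 74 mm above the bench when shut. Two flat arms, centred 66 mm either side, hold it; the 120 mm between them is free, 36 mm gap to the flap edge, open bench below. Can be hooked from below, pinched or pushed.
- shaft: The stepped steel shaft to kit, about 0.4 kg: 150 mm long, thick middle 28 mm diameter and 70 mm long, thin ends 20 mm diameter and 40 mm long each. Origin: its centre, on its axis; x along the axis; both ends alike. It starts in one of the two lanes of the stand, resting on its thin ends, axis 42 mm above the bench.
- free_seat (a point): Where the shaft's centre belongs when seated: on the axis of the case's empty lane, midway between its two saddles (88 mm clear between them, so the thick middle has 9 mm of play either way), 42 mm above the bench; x along the lane, z up. A white paper card lies on the case floor below it.
- twin: A shaft of the same shape already lying in the other lane of the case, 58 mm beside the empty lane; origin at the centre of its axis, x along the axis. Leave it.
- stand: Low inspection stand fixed to the bench: 130 by 130 by 5 mm dark steel plate with two lanes of aluminium V saddles along its x, at y = -32 and +32 mm, of the same shape, spacing and height as those of the case. Origin: centre of its underside.
- rod: Plain steel rod, 20 mm diameter and 150 mm long, same thickness all along, in the other lane of the stand; origin at the centre of its axis, x along it. Leave it.
- gauge: Upright steel cylinder, 48 mm diameter, 120 mm high, towards the far side; origin at the centre of its underside. Leave it.
- cup: Black cup, 66 mm across and 70 mm high, towards the far side; origin at the centre of its underside. Leave it.
- micrometer: Digital micrometer lying on the bench to the left of the case, about 100 by 175 by 24 mm, origin at the middle of its frame on the bench. Leave it.
- wrench: Steel open wrench lying flat at the right of the bench. Leave it.
- brush: Flat brush with a wooden handle lying at the far side of the bench. Leave it.
Things that resemble listed ones, but are neither listed nor needed, are in the scene too. What is shaped like the shaft but green, turquoise or yellow is not meant.

How it is judged:
On the way, in this order (a step that is already met when the one before it is completed fails the run):
1. the flap is swung up (beyond 1.2 rad) (value of joint flap above 1.2 rad), for 0.2 s.
2. with the flap up, the shaft rests level in the empty pair of saddles, released (horizontal distance between shaft and free_seat below 0.012 m and y of shaft in the frame of free_seat between -0.004 and 0.004 m and z of shaft in the frame of free_seat between -0.004 and 0.004 m and angle between shaft's own x axis and vertical between 1.52 and 1.62 rad and angle between the x axis of shaft and the x axis of case, either way round below 0.05 rad and value of joint flap above 0.8 rad and contact force between shaft and the fingers below 0.1 N and linear speed of shaft below 0.02 m/s), for 0.2 s.
At the end, for the whole second after the job is handed in: The flap is shut (below 0.06 rad). The stepped shaft lies at rest in the empty pair of saddles: its centre within 12 mm of the seat horizontally, 4 mm across the lane and 4 mm in height, its axis level within 0.05 rad and along the lane within 0.05 rad. The other shaft is at rest in its own lane (horizontal distance between shaft and free_seat below 0.012 m and y of shaft in the frame of free_seat between -0.004 and 0.004 m and z of shaft in the frame of free_seat between -0.004 and 0.004 m and angle between shaft's own x axis and vertical between 1.52 and 1.62 rad and angle between the x axis of shaft and the x axis of case, either way round below 0.05 rad and value of joint flap below 0.06 rad and linear speed of each of shaft, twin below 0.02 m/s); the robot touches nothing.
It fails at once if the shaft already in the case is disturbed (moved over 12 mm) (distance of twin from where it was at the start of the episode above 0.012 m).
It fails at once if the plain rod is disturbed (moved over 15 mm) (distance of rod from where it was at the start of the episode above 0.015 m).
It fails at once if the steel cylinder, the cup, the micrometer, the wrench or the brush is disturbed (moved over 30 mm) (distance of any of gauge, cup, micrometer, wrench, brush from where it was at the start of the episode above 0.03 m).
It fails at once if the shaft is let fall into the case (loose near its seat and faster than 0.5 m/s, a fall of over about 13 mm) (distance between shaft and free_seat below 0.06 m and contact force between shaft and the fingers below 0.1 N and linear speed of shaft above 0.5 m/s).
It fails at once if the shaft is banged into the case (contact above 80 N) (contact force between shaft and case above 80 N).
It also fails if it takes over 72 s, if anything falls off the work surface, if the arm or the gripper's body presses on something with over 40 N, if the wrist force passes 120 N, or if a joint passes its speed limit or range.

### The arm

A 6-joint arm with a two-finger parallel gripper is mounted at the origin on the work surface. World frame = base frame: x ahead of the robot, y to its left, z up, the work surface at z = 0. Lengths are in m, angles in rad, forces in N, time in s.
With the tool pointing down it reaches from about 0.375 to 0.9 m from the base axis. Payload 3.1 kg.
Tool frame: the origin (TCP) lies on the centre line of the jaws, within the pads' length; the fingertips stand robot.tip_reach ahead of it and the grasp point (between the pads) lies 8 mm behind it (robot.tip_reach is the distance from the TCP to the fingertips, in m); z points along the fingers, y is the line along which they close (so a half turn about z gives the same grasp; the last joint's range is limited). The gripper opens to 87 mm and grips with 3 to 60 N. Pads are 19 mm wide; open, the fingers measure 117 mm over their backs; the gripper's body (75 mm by 190 mm) begins 51 mm behind the grasp point.
Start: joints at [-1.345, 0.527, 1.433, -0, 1.181, -0.178], TCP at [0.246, -0.575, 0.234] pointing down, gripper open.
Joint ranges: [-3.08, 3.08], [-0.75, 2.2], [0.22, 2.44], [-1.43, 4.57], [0, 2.65], [-2.85, 2.85]. Speed limits (rad/s): [2.79, 2.79, 3.14, 3.14, 3.14, 3.14].

### API

Orientations are given as a unit quaternion [x, y, z, w].
In Python, from rig import robot gives the robot as it stands.
- The arm moves only by the tool jog_arm, never from a script. Its argument "motion" is one flat list of numbers, 7 for each row, row after row: the shift along the tool's x, y, z scaled (see below), then the turn, a rotation vector about the tool's x, y, z scaled (see below), then the gripper's target within -1 to 1 (shut at 1, half-way at 0, fully open at -1). In form: [x, y, z, rx, ry, rz, hand, x, y, z, rx, ry, rz, hand, ...]. A call has 1 to 12 rows; each row shifts and turns the commanded pose from where the row before left it, along the tool's axes as they then stand; what a row does not reach is not made up. The controller multiplies each number of a shift by 4 cm and each number of a turn by 4 degrees. A row lasts 1/8 s, in which the tool goes at most 62.5 mm and 10.7 degrees, less where a joint would pass 70% of its speed; a pose out of reach is approached as far as the arm can. A call with a number of a shift or a turn outside -1 to 1 is refused whole. A call with a gripper value outside its range is refused whole. The fingers move at their own pace and stop on an object; "grip_force" is the grip in N (left out, the last holds). Time passes only in rows, so rows that do not move let the fingers close. It gives the time, the measured TCP pose, the force, the opening and the grip force at its end, in the units of the state.
- robot.get_obs(): the state, without advancing time (a new reading comes with each control period).
- robot.camera(name): name is "scene" or "top" or "wrist"; returns the picture (384x512x3 uint8, blue, green, red); there is no depth.
- robot.calibration(name): a dict with "fx", "fy", "cx", "cy" (pixels), "R" (3x3) and "t" (3): a world point X has camera coordinates R X + t; the wrist camera has in their place "T_tool_cam" (4x4, takes a point from camera to tool coordinates, whose origin is the TCP and whose axes are the flange's). Camera axes: x right, y down, z forward; pixel columns grow to the right and rows downward; lengths in m; the calibration is good to about 2 mm. The wrist camera is an equidistant fisheye: a pixel r from the principal point sees the ray r / f radians off the axis. A picture is of the moment at which its call begins: read the wrist's pose just before it. calibration takes no time and is no camera call.
- robot.hand_in(): hands the job in; it is judged then, once.
The state is a dict: "time": time; "q": joint angles; "joint_velocities": joint speeds; "joint_torque": joint torques, N m; "position": TCP position; "tool_rot": TCP orientation; "ft_force": force on the tool from outside, world axes, zero at the start; "moment": the same for the moment, N m; "grip_width": finger opening in m; "grip_force": force on a finger pad.
Only numpy, scipy, OpenCV 4.12 (cv2) and the standard library are available. Lean on these libraries where they do the work, as an engineer would, in place of code of your own. Each camera call takes 0.05 s, during which the arm holds its last target. There are 200 camera calls.

## Working session

There is one attempt and no reset: what is moved stays moved. The work goes in short steps, Python scripts to look and compute and a tool call to move; the robot and the scene stay as the last step left them, time stands still between calls to the robot, and variables do not carry over. Pictures are saved under pics/ and viewed, at most 12 in all, crops included, and the job is handed in when it is done.

Besides the shell and the picture viewer there is one more tool, called after "Emit:" as name(argument=value, ...) on one line, values as JSON. jog_arm: Moves the arm, as the interface text tells. Shifts and turns lie within -1 to 1; 1 stands for 4 cm of shift or 4 degrees of turn. Its arguments: {"type":"object","properties":{"motion":{"type":"array","items":{"type":"number"}},"grip_force":{"type":"number"}},"required":["motion"]}

```bash
mkdir -p pics; ls; python3 - <<'E'
from rig import robot
import cv2,numpy as np
o=robot.get_obs();print({k:np.round(v,3) for k,v in o.items()},robot.tip_reach)
for n in("scene","top"):
    cv2.imwrite(f"pics/{n}0.png",cv2.resize(robot.camera(n),(800,600),interpolation=cv2.INTER_CUBIC))
    c=robot.calibration(n);print(n,c["fx"],c["fy"],c["cx"],c["cy"],np.round(c["R"],3).tolist(),np.round(c["t"],3))
E
```

```text
pics
{'time': np.float64(0.0), 'q': array([-1.345,  0.528,  1.434, -0.   ,  1.181, -0.178]), 'joint_velocities': array([-0.002, -0.   ,  0.   ,  0.   ,  0.   ,  0.001]), 'joint_torque': array([  0.   , -44.004, -17.659,   0.063,   0.058,  -0.   ]), 'position': array([ 0.245, -0.574,  0.233]), 'tool_rot': array([ 0.98 ,  0.201, -0.   , -0.001]), 'ft_force': array([-0.714, -0.522, -0.643]), 'moment': array([-0.006, -0.039, -0.003]), 'grip_force': np.float64(0.0), 'grip_width': np.float64(0.087)} 0.011
scene 380.49784745881203 380.49784745881203 256.2599364237795 191.06148015176893 [[-0.882, 0.47, 0.006], [0.397, 0.752, -0.526], [-0.252, -0.462, -0.85]] [ 0.522 -0.182  1.449]
top 415.4881599357541 415.4881599357541 258.04306406959836 191.7349164660628 [[-0.027, -1.0, -0.013], [-0.997, 0.028, -0.07], [0.071, 0.011, -0.997]] [-0.     0.555  1.433]
```

View pics/top0.png

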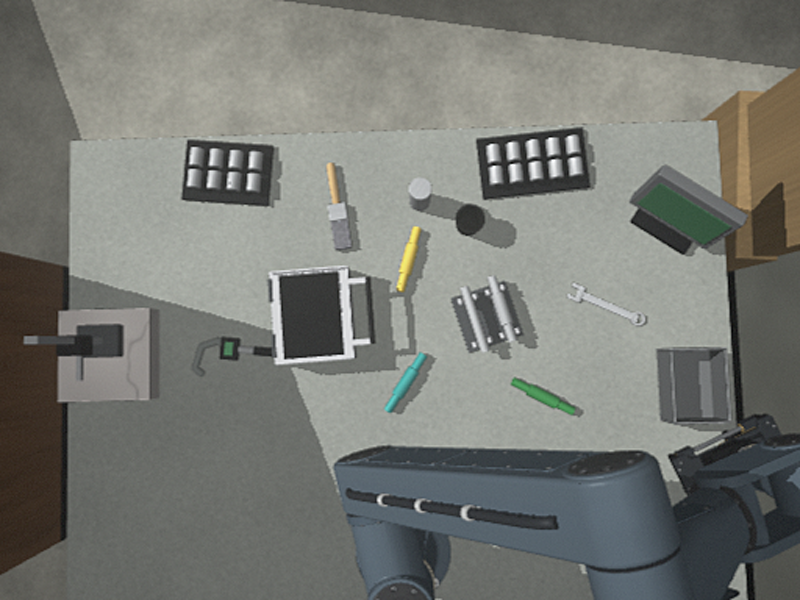

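View pics/scene0.png

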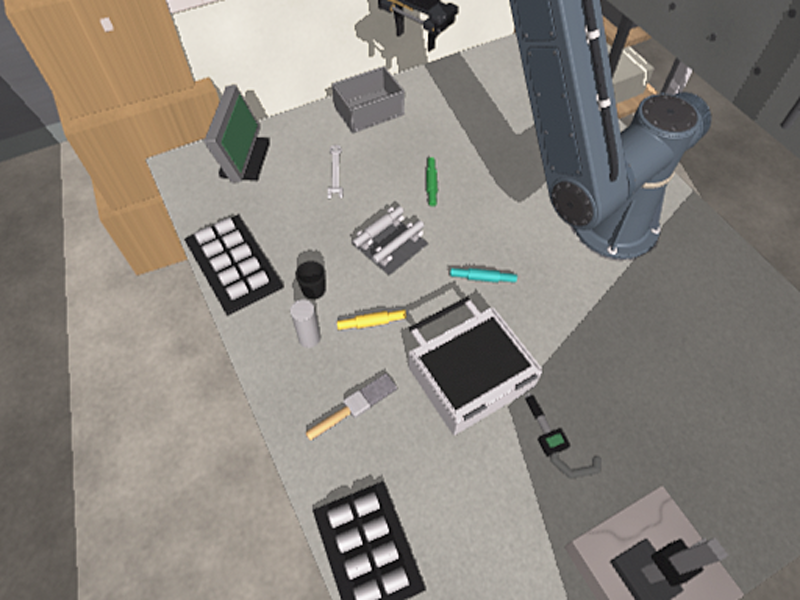

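The top view shows the shut case flap around (313,315), with its bar near (370,310). The stand is at (488,315), holding two rods. The gauge is at (420,190) and the cup at (470,220). Next I'll enlarge both views.

```bash
python3 - <<'E'
from rig import robot
import cv2,numpy as np
a=robot.camera("top");b=robot.camera("scene")
np.savez("im.npz",a=a,b=b)
cv2.imwrite("pics/top1.png",cv2.resize(a[164:250,164:344],None,fx=4.4,fy=4.4,interpolation=cv2.INTER_CUBIC))
cv2.imwrite("pics/scene1.png",cv2.resize(b[125:280,220:350],None,fx=3.8,fy=3.8,interpolation=cv2.INTER_CUBIC))
E
```

```text
(no output)
```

View pics/top1.png

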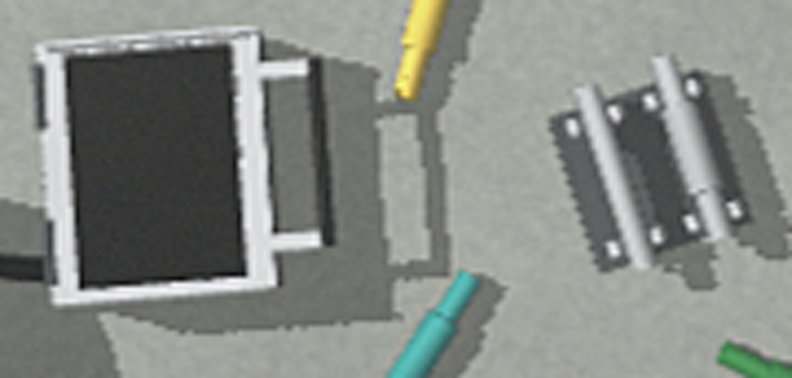

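View pics/scene1.png

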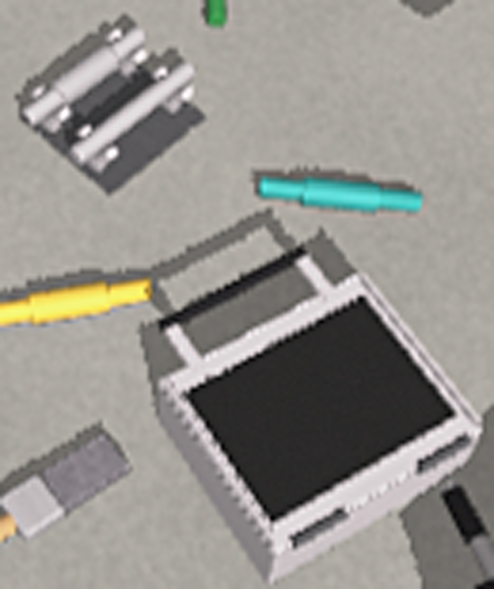

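The right lane in the top crop holds the stepped shaft, with its ends at about (664,62) and (719,232). The bar runs from (316,60) to (328,243). In the scene crop, the shaft ends are at (32,113) and (135,38), and the bar ends at (163,322) and (304,250). These give me enough to triangulate.

```bash
cat > h.py <<'E'
import numpy as np,cv2
from rig import robot
from scipy.spatial.transform import Rotation as Ro
def P(n):
    c=robot.calibration(n);K=np.array([[c["fx"],0,c["cx"]],[0,c["fy"],c["cy"]],[0,0,1]])
    return K@np.c_[c["R"],c["t"]]
def tri(a,b):
    X=cv2.triangulatePoints(P("top"),P("scene"),np.array(a,float).reshape(2,1),np.array(b,float).reshape(2,1))[:,0];return X[:3]/X[3]
def onz(n,p,z):
    M=P(n);A=np.c_[M[:,0],M[:,1],-np.array([*p,1])];return np.linalg.solve(A,-(M[:,2]*z+M[:,3]))[:2]
def proj(n,X):
    q=P(n)@np.append(X,1);return q[:2]/q[2]
def wray(p,T):
    """ray (origin,dir) in the world; T = 4x4 tool pose"""
    c=robot.calibration("wrist");d=np.array([(p[0]-c["cx"])/c["fx"],(p[1]-c["cy"])/c["fy"]]);r=np.hypot(*d)
    v=np.append(d*(np.sin(r)/r if r>0 else 1),np.cos(r));M=T@c["T_tool_cam"];return M[:3,3],M[:3,:3]@v
def wproj(X,T):
    c=robot.calibration("wrist");v=(np.linalg.inv(T@c["T_tool_cam"])@np.append(X,1))[:3];n=np.hypot(*v[:2]);th=np.arctan2(n,v[2])
    return np.array([c["cx"]+c["fx"]*th*v[0]/n,c["cy"]+c["fy"]*th*v[1]/n])
def wz(p,T,z):
    o,d=wray(p,T);return (o+d*(z-o[2])/d[2])[:2]
def pose():
    o=robot.get_obs();T=np.eye(4);T[:3,:3]=Ro.from_quat(o["tool_rot"]).as_matrix();T[:3,3]=o["position"];return T,o
E
python3 - <<'E'
from h import *
t=lambda p:np.array(p)/4.4+164-.4
s=lambda p:np.array(p)/3.8+[220,125]-.4
for n,a,b,z in [("barF",(316,60),(163,322),.074),("barN",(328,243),(304,250),.074),("shF",(664,62),(32,113),.042),("shN",(719,232),(135,38),.042),
 ("rodF",(587,90),(82,155),.042),("rodN",(643,263),(188,73),.042),("hF",(42,45),(272,522),.08),("hN",(56,300),(478,428),.08),("rF",(260,32),(163,385),.08),("rN",(274,284),(362,280),.08)]:
    print(n,np.round(tri(t(a),s(b)),4),"z-plane",np.round(onz("top",t(a),z),4),np.round(onz("scene",s(b),z),4))
T,o=pose();print(T.round(3))
c=robot.calibration("wrist");print({k:np.round(v,3).tolist() for k,v in c.items()})
E
```

```text
barF [0.6008 0.0583 0.0819] z-plane [0.6018 0.0587] [0.5984 0.0547]
barN [0.461  0.0527 0.0823] z-plane [0.4615 0.0528] [0.4569 0.0492]
shF [ 0.5943 -0.21    0.0514] z-plane [ 0.5959 -0.2116] [ 0.591  -0.2161]
shN [ 0.4625 -0.2494  0.0446] z-plane [ 0.462  -0.2494] [ 0.462  -0.2518]
rodF [ 0.574  -0.1495  0.0459] z-plane [ 0.5757 -0.1507] [ 0.5712 -0.1508]
rodN [ 0.4389 -0.1889  0.0438] z-plane [ 0.4396 -0.1896] [ 0.4374 -0.1896]
hF [0.6165 0.2606 0.1095] z-plane [0.6187 0.268 ] [0.61   0.2508]
hN [0.424  0.2598 0.0798] z-plane [0.424  0.2598] [0.4241 0.2599]
rF [0.6251 0.1024 0.0663] z-plane [0.6239 0.1007] [0.628  0.1088]
rN [0.43   0.096  0.0725] z-plane [0.4316 0.0941] [0.4316 0.1007]
[[ 0.92   0.393 -0.     0.245]
 [ 0.393 -0.92   0.001 -0.574]
 [ 0.    -0.001 -1.     0.233]
 [ 0.     0.     0.     1.   ]]
{'fx': 297.319, 'fy': 297.319, 'cx': 258.304, 'cy': 191.875, 'T_tool_cam': [[-0.0, -0.967, -0.254, 0.07], [1.0, -0.0, -0.0, 0.001], [0.0, -0.254, 0.967, -0.152], [0.0, 0.0, 0.0, 1.0]]}
```

Emit:
jog_arm(motion=[0.85,-0.78,0,0,0,0,-1,0.85,-0.78,0,0,0,0,-1,0.85,-0.78,0,0,0,0,-1,0.85,-0.78,0,0,0,0,-1,0.85,-0.78,0,0,0,0,-1,0.85,-0.78,0,0,0,0,-1,0.85,-0.78,0,0,0,0,-1,0.85,-0.78,0,0,0,0,-1,0.85,-0.78,0,0,0,0,-1,0.85,-0.78,0,0,0,0,-1,0.85,-0.78,0,0,0,0,-1,0.85,-0.78,0,0,0,0,-1], grip_force=25)

```text
time: 1.7
position: [0.4742, -0.0687, 0.2336]
tool_rot: [0.98, 0.201, 0.0, 0.0]
ft_force: [0.3, -1.1, 0.0]
grip_width: 0.087
grip_force: 0.0
```

Emit:
jog_arm(motion=[0.86,-0.78,0,0,0,0,-1,0.86,-0.78,0,0,0,0,-1,0.86,-0.78,0,0,0,0,-1,0,0,0,0,0,1,-1,0,0,0,0,0,1,-1,0,0,0,0,0,1,-1,0,0,0,0,0,1,-1,0,0,0,0,0,1,-1,0,0,0,0,0,0.2,-1,0,0,0,0,0,0,-1])

```text
time: 2.95
position: [0.5317, 0.0565, 0.2335]
tool_rot: [1.0, 0.021, -0.0, -0.0]
ft_force: [-0.1, 0.3, 0.4]
grip_width: 0.087
grip_force: 0.0
```

```bash
python3 - <<'E'
from h import *
T,o=pose();im=robot.camera("wrist");print(T.round(4),o["q"].round(3),o["time"])
np.save("T1.npy",T);cv2.imwrite("pics/w1.png",cv2.resize(im,(800,600),interpolation=cv2.INTER_CUBIC))
print([ (wproj(np.array(X),T)*1.5625).round() for X in [(.601,.0585,.08),(.461,.053,.08),(.528,.23,.0)]])
E
```

```text
[[ 9.991e-01  4.150e-02 -2.000e-04  5.317e-01]
 [ 4.150e-02 -9.991e-01  0.000e+00  5.650e-02]
 [-2.000e-04 -0.000e+00 -1.000e+00  2.335e-01]
 [ 0.000e+00  0.000e+00  0.000e+00  1.000e+00]] [-0.103  0.406  1.659  0.     1.076  1.426] 2.95
[array([404., 182.]), array([403., 381.]), array([209., 262.])]
```

View pics/w1.png

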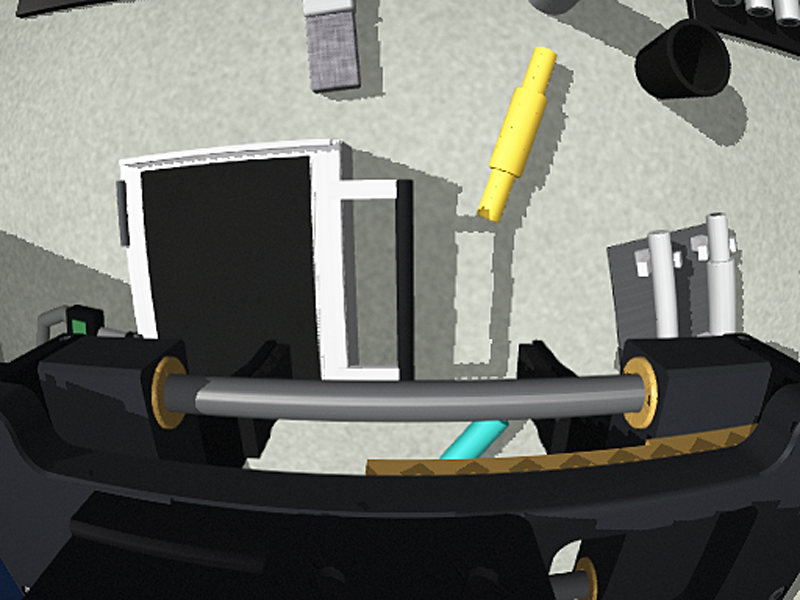

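The bar appears vertical at u≈405, v 180–380, matching the prediction. I'll half-close the fingers so they fit the 36 mm gap, then descend and pinch it.

Emit:
jog_arm(motion=[0,0,0.7,0,0,0,0.1,0,0,0.7,0,0,0,0.1,0,0,0,0,0,0,0.1,0,0,0,0,0,0,0.1,0,0,0,0,0,0,0.1])

```text
time: 3.62
position: [0.5327, 0.0565, 0.1788]
tool_rot: [1.0, 0.02, 0.001, 0.0]
ft_force: [-0.5, -0.2, -0.2]
grip_width: 0.0451
grip_force: 0.0
```

Emit:
jog_arm(motion=[0,0,0.8,0,0,0,0.1,0,0,0.8,0,0,0,0.1,0,0,0.7,0,0,0,0.1,0,0,0.35,0,0,0,0.1,0,0,0,0,0,0,1,0,0,0,0,0,0,1,0,0,0,0,0,0,1,0,0,0,0,0,0,1,0,0,0,0,0,0,1])

```text
time: 4.75
position: [0.5325, 0.0561, 0.0724]
tool_rot: [1.0, 0.021, 0.001, 0.0]
ft_force: [-0.3, -3.7, 4.8]
grip_width: 0.011
grip_force: 25.0
```

Emit:
jog_arm(motion=[0,-0.03,-0.324,0,0,0,1,0,-0.03,-0.324,0,0,0,1,0,-0.07,-0.318,0,0,0,1,0,-0.07,-0.318,0,0,0,1,0,-0.107,-0.307,0,0,0,1,0,-0.107,-0.307,0,0,0,1,0,-0.144,-0.291,0,0,0,1,0,-0.144,-0.291,0,0,0,1,0,-0.179,-0.271,0,0,0,1,0,-0.179,-0.271,0,0,0,1,0,-0.21,-0.248,0,0,0,1,0,-0.21,-0.248,0,0,0,1])

```text
time: 6.25
position: [0.5299, 0.1082, 0.215]
tool_rot: [1.0, 0.022, 0.0, 0.008]
ft_force: [-3.3, -21.8, 13.7]
grip_width: 0.011
grip_force: 25.0
```

Emit:
jog_arm(motion=[0,-0.214,-0.257,0,0,0,1,0,-0.214,-0.257,0,0,0,1,0,-0.244,-0.222,0,0,0,1,0,-0.244,-0.222,0,0,0,1,0,-0.298,-0.173,0,0,0,1,0,-0.298,-0.173,0,0,0,1,0,-0.318,-0.133,0,0,0,1,0,-0.318,-0.133,0,0,0,1,0,-0.333,-0.091,0,0,0,1,0,-0.333,-0.091,0,0,0,1,0,-0.342,-0.047,0,0,0,1,0,-0.342,-0.047,0,0,0,1])

```text
time: 7.75
position: [0.5225, 0.2549, 0.2868]
tool_rot: [1.0, 0.021, -0.001, 0.001]
ft_force: [-2.6, -4.6, 3.0]
grip_width: 0.0113
grip_force: 25.0
```

```bash
python3 - <<'E'
from h import *
T,o=pose();a=robot.camera("top");b=robot.camera("scene");w=robot.camera("wrist");print(T.round(4),o["q"].round(3),o["time"],o["ft_force"])
A=cv2.resize(a[140:260,160:300],(400,343),interpolation=cv2.INTER_CUBIC);B=cv2.resize(b[150:284,250:390],(400,383),interpolation=cv2.INTER_CUBIC)
m=np.zeros((383,800,3),np.uint8);m[:343,:400]=A;m[:,400:]=B;cv2.imwrite("pics/c2.png",m)
E
```

```text
[[ 0.9992  0.041  -0.0019  0.5225]
 [ 0.041  -0.9992 -0.0025  0.2549]
 [-0.002   0.0024 -1.      0.2868]
 [ 0.      0.      0.      1.    ]] [ 0.263  0.412  1.479 -0.002  1.253  1.793] 7.75 [-2.56840504 -4.56940496  2.98310468]
```

View pics/c2.png

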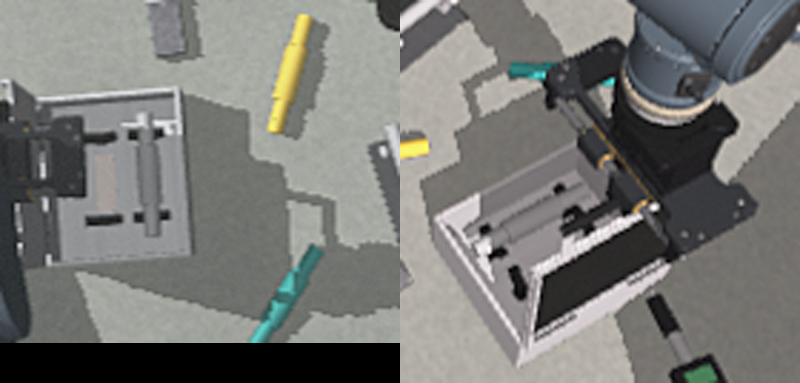

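The empty lane is the one next to the hinge (card at (105,180) in the left crop). The gripper body is wide, so I'll lean the flap out to about 2.1 rad for clearance.

Emit:
jog_arm(motion=[0,-0.26,-0.004,0,0,0,1,0,-0.26,-0.004,0,0,0,1,0,-0.259,0.022,0,0,0,1,0,-0.259,0.022,0,0,0,1,0,-0.256,0.047,0,0,0,1,0,-0.256,0.047,0,0,0,1,0,-0.25,0.072,0,0,0,1,0,-0.25,0.072,0,0,0,1,0,-0.242,0.096,0,0,0,1,0,-0.242,0.096,0,0,0,1,0,-0.231,0.12,0,0,0,1,0,-0.231,0.12,0,0,0,1])

```text
time: 9.4
position: [0.5174, 0.3757, 0.2567]
tool_rot: [1.0, 0.02, -0.002, 0.0]
ft_force: [-4.6, -2.3, 1.2]
grip_width: 0.0111
grip_force: 25.0
```

Emit:
jog_arm(motion=[0,0,0,0,0,0,0.1,0,0,0,0,0,0,0.1,0,0,0,0,0,0,0.1,0,0,-0.5,0,0,0,0.1,0,0,-1,0,0,0,0,0,0,0,0,0,0,0])

```text
time: 10.15
position: [0.5213, 0.3762, 0.3222]
tool_rot: [1.0, 0.02, 0.005, -0.002]
ft_force: [0.1, -0.3, -0.3]
grip_width: 0.0426
grip_force: 0.0
```

Emit:
jog_arm(motion=[0,1,0,0,0,0,0,0,1,0,0,0,0,0,0,1,0,0,0,0,0,0,1,0,0,0,0,0,0,1,0,0,0,0,0,0,1,0,0,0,0,0,0,1,0,0,0,0,0,0,1,0,0,0,0,0,0,1,0,0,0,0,0,0,1,0,0,0,0,0,0,1,0,0,0,0,0,0,1,0,0,0,0,0])

```text
time: 11.65
position: [0.538, -0.1058, 0.3171]
tool_rot: [1.0, 0.02, -0.0, -0.0]
ft_force: [-0.3, -0.5, 0.8]
grip_width: 0.0436
grip_force: 0.0
```

Emit:
jog_arm(motion=[-0.14,1,0,0,0,0,0,-0.14,1,0,0,0,0,0,-0.14,1,0,0,0,0,0,0,0.15,0,0,0,0,0,0,0,0.75,0,0,-0.9,-0.4,0,0,0.75,0,0,-0.9,-0.4,0,0,0.75,0,0,-0.9,-0.4,0,0,0.75,0,0,-0.75,-0.4,0,0,0,0,0,0,-0.4,0,0,0,0,0,0,-0.4])

```text
time: 12.9
position: [0.5274, -0.2308, 0.1987]
tool_rot: [0.99, 0.14, 0.001, 0.0]
ft_force: [0.3, -0.2, 0.2]
grip_width: 0.0609
grip_force: 0.0
```

```bash
python3 - <<'E'
from h import *
T,o=pose();im=robot.camera("wrist");print(T.round(4),o["q"].round(3),o["time"])
np.savez("w2.npz",T=T,im=im);cv2.imwrite("pics/w2.png",cv2.resize(im[60:300,100:420],(800,600),interpolation=cv2.INTER_CUBIC))
print([ ((wproj(np.array(X),T)-[100,60])*2.5).round() for X in [(.5943,-.21,.042),(.4625,-.2494,.042)]])
E
```

```text
[[ 9.607e-01  2.777e-01  1.200e-03  5.274e-01]
 [ 2.777e-01 -9.607e-01 -5.000e-04 -2.308e-01]
 [ 1.100e-03  8.000e-04 -1.000e+00  1.987e-01]
 [ 0.000e+00  0.000e+00  0.000e+00  1.000e+00]] [-0.607  0.504  1.596  0.     1.041  0.683] 12.9
[array([390., 139.]), array([393., 451.])]
```

View pics/w2.png

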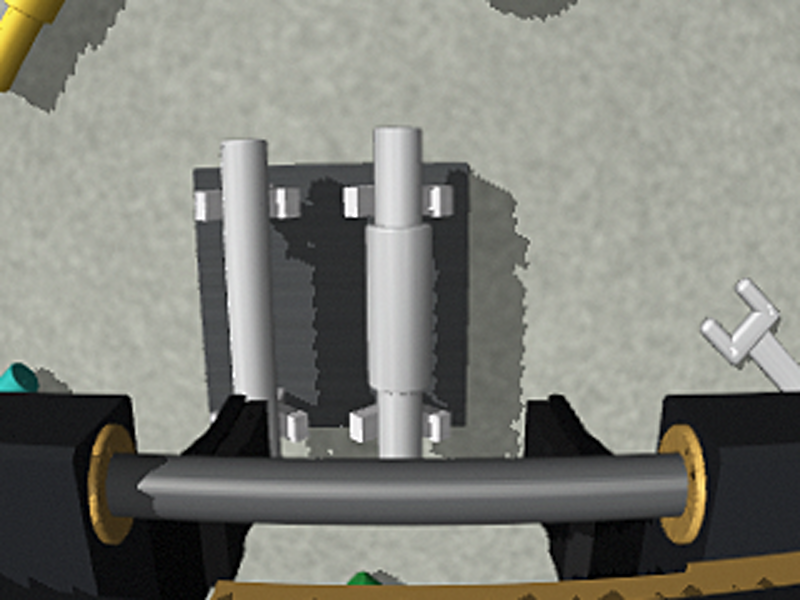

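The shaft's axis runs from (398,127) to (401,430). The thick section spans v≈227–389, between u=366 and u=431.

```bash
python3 - <<'E'
from h import *
T=np.load("w2.npz")["T"]
g=lambda u,v,z:wz(np.array([u,v])/2.5+[100,60]-.3,T,z)
pts=[g(398,128,.048),g(399,227,.056),g(400,389,.056),g(401,430,.052)]
print(np.round(pts,4)); c=(pts[1]+pts[2])/2
# end-based centre: axis from end 75mm along
d=pts[3]-pts[0];d/=-np.linalg.norm(d);print(c.round(4),pts[0]-d*.075,np.degrees(np.arctan2(d[1],d[0])))
tc=T[:2,:2].T@(c-T[:2,3]);print("tool shift mm",tc*1000,"len",np.linalg.norm(pts[1]-pts[2]))
E
```

```text
[[ 0.5995 -0.2116]
 [ 0.5617 -0.2229]
 [ 0.4967 -0.2422]
 [ 0.4774 -0.2483]]
[ 0.5292 -0.2326] [ 0.52771076 -0.23319174] 16.713383248910038
tool shift mm [1.27471723 2.27695908] len 0.06781108802339941
```

Emit:
jog_arm(motion=[0.03,0.055,0,0,0,-0.1,-0.3,0,0,0.9,0,0,0,-0.3,0,0,0.9,0,0,0,-0.3,0,0,0.9,0,0,0,-0.3,0,0,0.7,0,0,0,-0.3,0,0,0.3,0,0,0,-0.3,0,0,0.24,0,0,0,-0.3,0,0,0,0,0,0,-0.3], grip_force=30)

```text
time: 13.95
position: [0.5287, -0.2329, 0.0405]
tool_rot: [0.99, 0.144, 0.0, 0.0]
ft_force: [-0.3, -0.2, 0.2]
grip_width: 0.0572
grip_force: 0.0
```

Emit:
jog_arm(motion=[0,0,0,0,0,0,1,0,0,0,0,0,0,1,0,0,0,0,0,0,1,0,0,0,0,0,0,1,0,0,0,0,0,0,1])

```text
time: 14.58
position: [0.5282, -0.2317, 0.0405]
tool_rot: [0.99, 0.143, -0.0, -0.001]
ft_force: [-0.6, 4.4, 3.0]
grip_width: 0.0269
grip_force: 30.0
```

Emit:
jog_arm(motion=[0,0,-0.2,0,0,0,1,0,0,-0.3,0,0,0,1,0,0,-0.7,0,0,0,1,0,0,-1,0,0,0,1,0,0,-1,0,0,0,1,0,0,-1,0,0,0,1,0,0,-1,0,0.5,0,1,0,0,0,0,-0.5,0.9,1,0,0,0,0,0,0.9,1,0,0,0,0,0,0.9,1,0,0,0,0,0,0.85,1,0,0,0,0,0,0,1])

```text
time: 16.08
position: [0.5279, -0.2328, 0.2483]
tool_rot: [1.0, 0.021, -0.0, -0.001]
ft_force: [0.2, 0.3, -5.7]
grip_width: 0.0272
grip_force: 30.0
```

```bash
python3 - <<'E'
from h import *
T,o=pose();a=robot.camera("top");b=robot.camera("scene");print(T.round(4),o["time"],o["grip_width"],o["ft_force"])
A=cv2.resize(a[155:245,155:245],(450,450),interpolation=cv2.INTER_CUBIC)
# clahe for contrast
m=np.zeros((450,800,3),np.uint8);m[:,:450]=A
B=cv2.resize(b[195:265,265:335],(350,350),interpolation=cv2.INTER_CUBIC);m[:350,450:]=B
m=np.clip(m.astype(float)*1.4,0,255).astype(np.uint8)
cv2.imwrite("pics/c3.png",m)
E
```

```text
[[ 9.991e-01  4.140e-02 -1.000e-03  5.279e-01]
 [ 4.140e-02 -9.991e-01  1.000e-03 -2.328e-01]
 [-9.000e-04 -1.000e-03 -1.000e+00  2.483e-01]
 [ 0.000e+00  0.000e+00  0.000e+00  1.000e+00]] 16.075 0.027233717549128757 [ 0.24699968  0.25204615 -5.71825063]
```

View pics/c3.png

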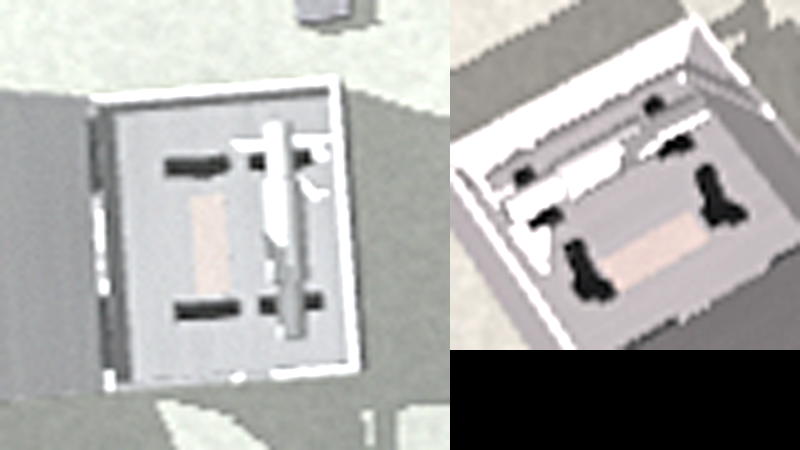

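In the top crop, the empty saddles are centred near (197,165) and (207,308). The twin's axis runs from (276,124) to (293,337), and the case's right rim corners are at (338,80) and (357,367).

```bash
python3 - <<'E'
from h import *
g=lambda u,v,z:onz("top",np.array([u,v])/5+155-.4,z)
F=g(197,165,.04);N=g(207,308,.04);t1=g(276,124,.047);t2=g(293,337,.047);r1=g(340,78,.07);r2=g(357,369,.07)
for n,a,b in(("sad",F,N),("twin",t1,t2),("rim",r1,r2)):
    d=a-b;y=np.arctan2(d[1],d[0]);print(n,a.round(4),b.round(4),"mid",((a+b)/2).round(4),"len",np.linalg.norm(d).round(4),"yaw",np.degrees(y).round(2))
    ey=np.array([-np.sin(.0405),np.cos(.0405)]);o={"sad":0,"twin":.058,"rim":.104}[n];print("  seat est",((a+b)/2+o*ey).round(4))
E
```

```text
sad [0.5736 0.205 ] [0.4747 0.1997] mid [0.5242 0.2023] len 0.099 yaw 3.06
  seat est [0.5242 0.2023]
twin [0.5998 0.1489] [0.4532 0.14  ] mid [0.5265 0.1445] len 0.1468 yaw 3.46
  seat est [0.5241 0.2024]
rim [0.6275 0.1019] [0.4306 0.0946] mid [0.529  0.0983] len 0.197 yaw 2.12
  seat est [0.5248 0.2022]
```

Emit:
jog_arm(motion=[0.03,-0.5,0,0,0,0,1,0.03,-0.8,0,0,0,0,1,0.03,-0.98,0,0,0,0,1,0.03,-0.98,0,0,0,0,1,0.03,-0.98,0,0,0,0,1,0.03,-0.98,0,0,0,0,1,0.03,-0.98,0,0,0,0,1,0.03,-0.98,0,0,0,0,1,0.03,-0.98,0,0,0,0,1,0.03,-0.98,0,0,0,0,1,0.03,-0.98,0,0,0,0,1,0.03,-0.75,0,0,0,0,1])

```text
time: 17.68
position: [0.5238, 0.2048, 0.2488]
tool_rot: [1.0, 0.021, -0.001, -0.001]
ft_force: [1.0, -0.8, -4.4]
grip_width: 0.0271
grip_force: 30.0
```

Emit:
jog_arm(motion=[0,0,0,0.6,0,-0.05,1,0,0,0,0.6,0,0,1,0,0,0,0.6,0,0,1,0,0,0,0.6,0,0,1,0,0,0,0.6,0,0,1,0,0,0,0,0,0,1,0,0,0,0,0,0,1])

```text
time: 18.55
position: [0.5247, 0.2027, 0.2488]
tool_rot: [0.994, 0.022, -0.003, -0.105]
ft_force: [-0.0, 0.5, -5.1]
grip_width: 0.0271
grip_force: 30.0
```

```bash
python3 - <<'E'
from h import *
T,o=pose();im=robot.camera("wrist");print(T.round(4),o["q"].round(3),o["time"],o["grip_width"])
np.savez("w4.npz",T=T,im=im);cv2.imwrite("pics/w4.png",np.clip(1.4*cv2.resize(im[60:300,100:420],(800,600),interpolation=cv2.INTER_CUBIC).astype(float),0,255).astype(np.uint8))
p=lambda X:((wproj(np.array(X),T)-[100,60])*2.5).round()
c=np.array([.5246,.2022]);e=np.array([np.cos(.045),np.sin(.045)]);n=np.array([-e[1],e[0]])
print("far saddle tips/apex",[p([*(c+.044*e+k*n),z]) for k,z in((-.017,.045),(0,.028),(.017,.045))])
print("shaft far end",p(T[:3,3]+.075*T[:3,0]))
print("tool shift to seat",T[:3,:3].T@(np.array([.5246,.2022,.042])-T[:3,3])/.04)
E
```

```text
[[ 9.990e-01  4.390e-02 -9.800e-03  5.247e-01]
 [ 4.500e-02 -9.771e-01  2.081e-01  2.027e-01]
 [-4.000e-04 -2.084e-01 -9.781e-01  2.488e-01]
 [ 0.000e+00  0.000e+00  0.000e+00  1.000e+00]] [0.057 0.411 1.621 0.234 1.118 1.48 ] 18.55 0.02705419452003628
far saddle tips/apex [array([521., 196.]), array([488., 192.]), array([450., 194.])]
shaft far end [392. 114.]
tool shift to seat [-1.40105147e-05  1.08943083e+00  5.05403405e+00]
```

View pics/w4.png

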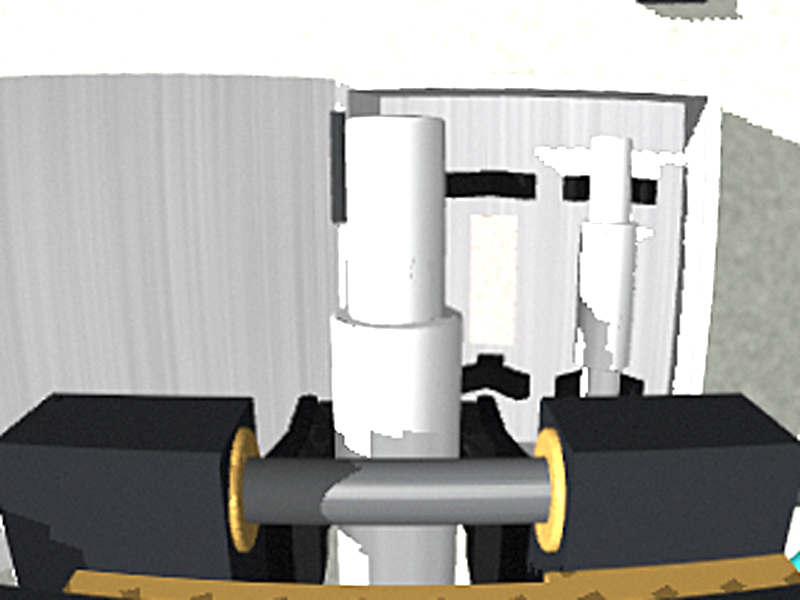

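```bash
python3 - <<'E'
from h import *
T=np.load("w4.npz")["T"]
g=lambda u,v,z:wz(np.array([u,v])/2.5+[100,60]-.3,T,z)
c=np.array([.5246,.2022]);e=np.array([np.cos(.045),np.sin(.045)]);n=np.array([-e[1],e[0]])
for nm,q in(("card top",g(495,215,.005)),("card bot",g(492,344,.005)),("saddle R tip far",g(536,186,.045)),("twin far end",g(611,137,.05)),("twin mid thick",g(607,290,.056)),("rim far inner corner R",g(706,98,.07))):
    d=q-c;print(nm,q.round(4),"case xy rel seat mm",(1000*np.array([d@e,d@n])).round(1))
E
```

```text
card top [0.5553 0.2022] case xy rel seat mm [30.7 -1.4]
card bot [0.4847 0.1987] case xy rel seat mm [-40.   -1.7]
saddle R tip far [0.5748 0.1808] case xy rel seat mm [ 49.2 -23.6]
twin far end [0.6008 0.1476] case xy rel seat mm [ 73.6 -57.9]
twin mid thick [0.5305 0.1438] case xy rel seat mm [  3.2 -58.6]
rim far inner corner R [0.6219 0.1084] case xy rel seat mm [ 93.  -98.1]
```

Emit:
jog_arm(motion=[0,0.15,0.6,0,0,0,1,0,0.13,0.6,0,0,0,1,0,0.13,0.6,0,0,0,1,0,0.13,0.6,0,0,0,1,0,0.13,0.6,0,0,0,1,0,0.13,0.6,0,0,0,1,0,0.13,0.6,0,0,0,1,0,0.065,0.3,0,0,0,1,0,0.065,0.3,0,0,0,1,0,0,0,0,0,0,1])

```text
time: 19.85
position: [0.525, 0.2011, 0.0517]
tool_rot: [0.994, 0.022, -0.003, -0.105]
ft_force: [0.2, 0.4, -4.6]
grip_width: 0.0273
grip_force: 30.0
```

Emit:
jog_arm(motion=[0,0.01,0.05,0,0,0,1,0,0.01,0.05,0,0,0,1,0,0.01,0.05,0,0,0,1,0,0,0,0,0,0,1])

```text
time: 20.35
position: [0.5251, 0.201, 0.046]
tool_rot: [0.994, 0.022, -0.002, -0.105]
ft_force: [-0.3, -0.2, -4.8]
grip_width: 0.0271
grip_force: 30.0
```

Emit:
jog_arm(motion=[0,0.005,0.035,0,0,0,1,0,0.005,0.025,0,0,0,1,0,0.005,0.025,0,0,0,1,0,0,0,0,0,0,1])

```text
time: 20.85
position: [0.525, 0.2012, 0.0424]
tool_rot: [0.994, 0.022, -0.003, -0.105]
ft_force: [0.1, 0.7, -5.0]
grip_width: 0.0272
grip_force: 30.0
```

Emit:
jog_arm(motion=[0,0.005,0.025,0,0,0,1,0,0.005,0.025,0,0,0,1,0,0,0,0,0,0,1])

```text
time: 21.22
position: [0.5254, 0.2017, 0.0411]
tool_rot: [0.994, 0.022, -0.002, -0.106]
ft_force: [-0.4, 3.9, 0.2]
grip_width: 0.0269
grip_force: 30.0
```

Emit:
jog_arm(motion=[0,-0.01,0.01,0,0,0,1,0,0,0,0,0,0,0.3,0,0,0,0,0,0,0.1,0,0,0,0,0,0,0.05,0,0,0,0,0,0,0.05,0,0,0,0,0,0,0.05])

```text
time: 21.98
position: [0.5252, 0.2015, 0.0401]
tool_rot: [0.994, 0.022, -0.002, -0.105]
ft_force: [0.0, 0.6, -0.4]
grip_width: 0.0409
grip_force: 0.0
```

Emit:
jog_arm(motion=[0,0,-0.2,0,0,0,0.05,0,0,-0.3,0,0,0,0.05,0,-0.12,-0.6,0,0,0,0.05,0,-0.12,-0.6,0,0,0,0.05,0,-0.13,-0.6,0,0,0,0.05,0,-0.13,-0.6,0,0,0,0.05,0,-0.13,-0.6,0,0,0,0.05,0,-0.13,-0.6,0,0,0,0.05,0,-0.13,-0.6,0,0,0,0.05,0,0,0,0,0,0,0.05])

```text
time: 23.22
position: [0.5266, 0.1971, 0.2341]
tool_rot: [0.994, 0.022, 0.001, -0.105]
ft_force: [1.0, -0.1, 0.7]
grip_width: 0.0414
grip_force: 0.0
```

```bash
python3 - <<'E'
from h import *
T,o=pose();im=robot.camera("wrist");print(T.round(4),o["time"],o["ft_force"])
np.savez("w5.npz",T=T,im=im);w=cv2.resize(im[60:300,100:420],(520,390),interpolation=cv2.INTER_CUBIC)
b=robot.camera("scene")
m=np.zeros((390,800,3),np.uint8);m[:,:520]=w;m[:280,520:]=cv2.resize(b[195:265,265:335],(280,280),interpolation=cv2.INTER_CUBIC)
cv2.imwrite("pics/c5.png",np.clip(1.2*m.astype(float),0,255).astype(np.uint8))
E
```

```text
[[ 0.999   0.0444 -0.0037  0.5266]
 [ 0.0442 -0.9769  0.2089  0.1971]
 [ 0.0057 -0.2089 -0.9779  0.2341]
 [ 0.      0.      0.      1.    ]] 23.225 [ 1.01749425 -0.11429076  0.68762539]
```

View pics/c5.png

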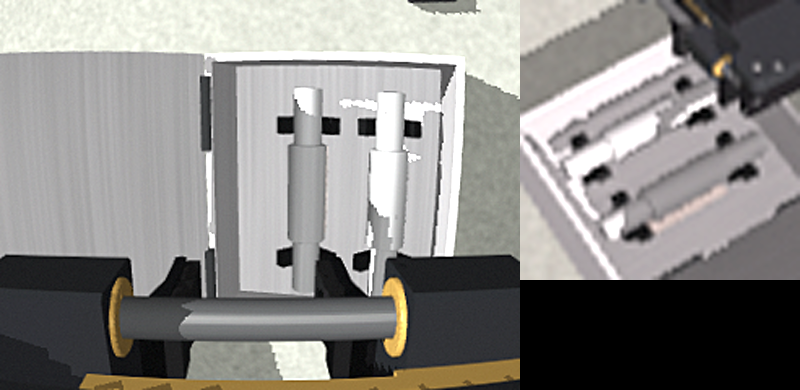

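The shaft lies in the empty lane parallel to the twin, at (306,88)–(302,290) in the left crop, with both thin ends on their saddles. Next I go back to the bar to shut the flap.

Emit:
jog_arm(motion=[0,-0.175,-0.82,0,0,0,0.05,0,-0.175,-0.82,0,0,0,0.05,0,-0.175,-0.82,0,0,0,0.05,0,0,0,-0.6,0,0,0.05,0,0,0,-0.6,0,0,0.05,0,0,0,-0.6,0,0,0.05,0,0,0,-0.6,0,0,0.05,0,0,0,-0.6,0,0,0.05,0,0,0,0,0,0,0.05], grip_force=25)

```text
time: 24.45
position: [0.5246, 0.1976, 0.3305]
tool_rot: [1.0, 0.023, -0.002, -0.0]
ft_force: [0.1, 0.1, -0.2]
grip_width: 0.0415
grip_force: 0.0
```

Emit:
jog_arm(motion=[0,-0.9,0,0,0,0,0.05,0,-0.9,0,0,0,0,0.05,0,-0.9,0,0,0,0,0.05,0,-0.9,0,0,0,0,0.05,0,-0.85,0,0,0,0,0.05,0,0,0,0,0,0,0.05,0,0,0,0,0,0,0.05])

```text
time: 25.32
position: [0.5173, 0.3741, 0.3314]
tool_rot: [1.0, 0.022, -0.001, 0.0]
ft_force: [0.3, 1.0, -0.3]
grip_width: 0.0415
grip_force: 0.0
```

Emit:
jog_arm(motion=[0,-0.03,0.6,0,0,0,0.05,0,0,0.6,0,0,0,0.05,0,0,0.4,0,0,0,0.05,0,0,0.26,0,0,0,0.05,0,0,0,0,0,0,0.05,0,0,0,0,0,0,1,0,0,0,0,0,0,1,0,0,0,0,0,0,1,0,0,0,0,0,0,1])

```text
time: 26.45
position: [0.5175, 0.3767, 0.2583]
tool_rot: [1.0, 0.022, 0.0, -0.001]
ft_force: [0.1, 1.1, 0.7]
grip_width: 0.0112
grip_force: 25.0
```

Emit:
jog_arm(motion=[0,0.275,-0.14,0,0,0,1,0,0.275,-0.14,0,0,0,1,0,0.29,-0.107,0,0,0,1,0,0.29,-0.107,0,0,0,1,0,0.3,-0.073,0,0,0,1,0,0.3,-0.073,0,0,0,1,0,0.307,-0.037,0,0,0,1,0,0.307,-0.037,0,0,0,1,0,0.309,-0.001,0,0,0,1,0,0.309,-0.001,0,0,0,1,0,0.307,0.035,0,0,0,1,0,0.307,0.035,0,0,0,1])

```text
time: 27.95
position: [0.5249, 0.2322, 0.2839]
tool_rot: [1.0, 0.022, 0.001, -0.0]
ft_force: [3.3, 2.9, 2.0]
grip_width: 0.0108
grip_force: 25.0
```

Emit:
jog_arm(motion=[0,0.301,0.07,0,0,0,1,0,0.301,0.07,0,0,0,1,0,0.291,0.105,0,0,0,1,0,0.291,0.105,0,0,0,1,0,0.277,0.138,0,0,0,1,0,0.277,0.138,0,0,0,1,0,0.259,0.169,0,0,0,1,0,0.259,0.169,0,0,0,1,0,0.237,0.198,0,0,0,1,0,0.237,0.198,0,0,0,1,0,0.212,0.224,0,0,0,1,0,0.212,0.224,0,0,0,1])

```text
time: 29.45
position: [0.5299, 0.1066, 0.2106]
tool_rot: [1.0, 0.022, 0.0, -0.0]
ft_force: [6.0, 1.7, 1.2]
grip_width: 0.0109
grip_force: 25.0
```

Emit:
jog_arm(motion=[0,0.185,0.248,0,0,0,1,0,0.185,0.248,0,0,0,1,0,0.155,0.267,0,0,0,1,0,0.155,0.267,0,0,0,1,0,0.123,0.284,0,0,0,1,0,0.123,0.284,0,0,0,1,0,0.089,0.296,0,0,0,1,0,0.089,0.296,0,0,0,1,0,0.054,0.304,0,0,0,1,0,0.054,0.304,0,0,0,1,0,0.018,0.25,0,0,0,1,0,0,0,0,0,0,1])

```text
time: 30.95
position: [0.5321, 0.0568, 0.0879]
tool_rot: [1.0, 0.023, 0.0, 0.0]
ft_force: [5.7, -3.1, -1.9]
grip_width: 0.0112
grip_force: 25.0
```

Emit:
jog_arm(motion=[0,0.01,0.15,0,0,0,1,0,0.01,0.12,0,0,0,1,0,0,0.08,0,0,0,1,0,0,0,0,0,0,1])

```text
time: 31.45
position: [0.5321, 0.0561, 0.0744]
tool_rot: [1.0, 0.023, 0.0, 0.0]
ft_force: [5.9, -3.5, -0.8]
grip_width: 0.011
grip_force: 25.0
```

Emit:
jog_arm(motion=[0,0,0.06,0,0,0,1,0,0,0.06,0,0,0,1,0,0,0,0,0,0,1])

```text
time: 31.82
position: [0.5321, 0.0561, 0.0699]
tool_rot: [1.0, 0.023, 0.0, 0.001]
ft_force: [5.4, -3.1, -0.6]
grip_width: 0.0112
grip_force: 25.0
```

Emit:
jog_arm(motion=[0,0,0.06,0,0,0,1,0,0,0.06,0,0,0,1,0,0,0,0,0,0,1])

```text
time: 32.2
position: [0.5323, 0.0561, 0.0685]
tool_rot: [1.0, 0.023, 0.001, 0.001]
ft_force: [-0.2, -3.7, 25.0]
grip_width: 0.011
grip_force: 25.0
```

Emit:
jog_arm(motion=[0,0,-0.05,0,0,0,1,0,0,0,0,0,0,0.1,0,0,0,0,0,0,0.1,0,0,0,0,0,0,0.1,0,0,0,0,0,0,0.1,0,0,-0.5,0,0,0,0.1,0,0,-0.9,0,0,0,0.1,0,0,-0.9,0,0,0,0.1,0,0.5,-0.9,0,0,0,0.1,0,0.9,0,0,0,0,0.1,0,0.9,0,0,0,0,0.1,0,0,0,0,0,0,0.1])

```text
time: 33.7
position: [0.5357, -0.0363, 0.1953]
tool_rot: [1.0, 0.021, -0.0, -0.0]
ft_force: [-0.6, 0.3, 0.1]
grip_width: 0.0389
grip_force: 0.0
```

```bash
python3 - <<'E'
from h import *
T,o=pose();print(o["time"],o["ft_force"],T[:3,3])
a=robot.camera("top");b=robot.camera("scene")
m=np.zeros((385,800,3),np.uint8);m[:360,:400]=cv2.resize(a[155:245,155:255],(400,360),interpolation=cv2.INTER_CUBIC);m[:,400:]=cv2.resize(b[180:280,255:359],(400,385),interpolation=cv2.INTER_CUBIC)
cv2.imwrite("pics/c6.png",m)
E
```

```text
33.7 [-0.5531557   0.26514961  0.12565534] [ 0.53567009 -0.03633999  0.19533598]
```

View pics/c6.png

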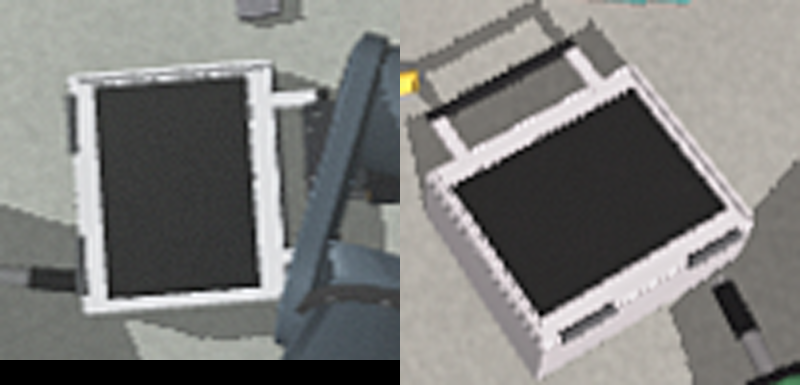

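The flap lies fully shut on the case (right crop, bar near (505,75)), and the gripper is clear of it.

```bash
python3 -c "
from rig import robot
print(robot.hand_in())"
```

```text
the job is handed in; nothing more can be done
None
```

I swung the flap up, laid the stepped shaft in the empty saddles, folded the flap shut over it and handed the job in at about 34 s; the hand-in returned no verdict, and the last pictures showed the shaft seated and the flap shut.

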